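Index and lock the decorating wheel

TASK

Turn the decorating wheel by its raised rim until the long engraved line roughly faces the fixed pointer, and lock it there with the index pin from its wooden block: put down the guide hole above the wheel, the pin must have dropped fully home through the wheel's slot, its head resting on the guide. The line only brings you close, so find the exact place by feel, and gently: wheel and pin must never push on each other with more than about 15 N. Do not touch the candle arrangement on the wheel, and leave the other things on the table where they are.

Things in the scene. Friction and masses are not known exactly. Their poses are not given: they have to be found in the camera images.
- stand: Grey-painted fixed stand of the wheel: square foot plate 230 x 230 x 12 mm with two short tongues (out to 170 mm at +y, 160 mm at +x) under the guide post and pointer post. Origin in the middle of its underside, on the wheel's upright axis; z up, +x towards the pointer, +y towards the pin guide. The aluminium guide post stands 126 to 152 mm from the axis, 120 mm high.
- pointer_tip (a point): Tip of the fixed, bare steel, wedge-shaped pointer, on the stand at its +x side, 119 mm from the axis, 74 mm above the table, 4 mm outside the rim.
- guide_mouth (a point): Centre of the upper mouth of the guide hole: steel guide block 34 x 34 mm carried over the wheel by the post, from 60 to 120 mm above the table, with a plain upright through hole 13 mm wide, 78 mm from the wheel's axis. The point lies in its top face, on which the pin's head rests when fully home.
- wheel: Aluminium wheel, 230 mm across, level on the stand; origin on its axis at its underside, 40 mm above the table; +x points to its engraved line. Disc 12 mm thick, top at 52 mm. Raised rim, 12 mm thick (103 to 115 mm from the axis), top at 74 mm: pinch it from above, clear of guide and pointer. Turns stiffly (1.1 N m dry friction: 10 N at the rim, and a light grip creeps) and stays where left.
- mark (a point): Point on the long dark engraved line across the rim (other rim lines: short, fine, 10 degrees apart), on the rim's top, 109 mm from the axis, 74 mm above the table. Starts 30 to 90 degrees clockwise (from above) of the pointer: turn counter-clockwise. One slot through the disc, 14.4 mm wide, 69 to 88 mm from the axis, lies a quarter turn counter-clockwise of it, but only to within 5 degrees.
- arrangement: Log slice 80 mm across with a red candle and two small pine cones, fastened on the middle of the wheel, reaching 40 mm from the axis and up to 112 mm above the table. Not to be touched.
- pin: Loose steel index pin, about 75 g; origin at the centre of its foot, z up. Shaft 12 mm across, 86 mm long, lowest 10 mm tapering to 6 mm; round head 26 mm across, 86 to 110 mm above the foot, to grip it by. Starts in its block, foot at 10 mm. In the guide, foot on the disc (52 mm), it falls by itself when the slot comes under it (the wheel then has 1 to 3 mm of play); home, its foot is at 34 mm.
- pin_block: Wooden block 64 x 64 x 60 mm, fixed, that keeps the pin in a hole 50 mm deep; origin at the centre of its underside. It stands on the left or on the right of the wheel.
- spray_can: White spray can, 52 mm across, 150 mm high, origin under its middle. Bystander, on the other side of the wheel from the pin block.
- bead_jar: Clear jar with metal cap, 70 mm across, 75 mm high, origin under its middle. Bystander.
- pinecone: Pine cone, 42 mm across, 46 mm high, origin under its middle. Bystander.
- candle: Red candle, 48 mm across, 35 mm high, origin under its middle. Bystander.
- log_slice: Round slice of a log, 104 mm across, 18 mm thick, origin under its middle. Bystander.
- wire_spool: White spool of copper wire, 48 mm across, 24 mm high, origin under its middle. Bystander.
- scissors: Scissors lying flat, about 160 mm long, origin near their rivet. Bystander.
Not all that is in view belongs to the job. Of the things shaped like the pin, the steel one is meant.

How it is judged:
At the end, for the whole second after the job is handed in: The engraved line faces the pointer within 12 mm to either side; the index pin stands upright (within 5 degrees) in the guide and through the slot, its head within 3 mm of resting on the guide block; pin and wheel are at rest (y of mark in the frame of stand between -0.012 and 0.012 m and x of mark in the frame of stand above 0.1 m and z of pin in the frame of stand below 0.037 m and horizontal distance between pin and guide_mouth below 0.006 m and angle between pin's own z axis and vertical below 0.08 rad and linear speed of pin below 0.02 m/s and angular speed of wheel below 0.05 rad/s); the robot touches nothing.
It fails at once if the wheel is pushed against the pin, or the pin pressed on the wheel, with more than 15 N (contact force between pin and wheel above 15 N).
It fails at once if the robot touches the candle arrangement on the wheel (contact force between any of the fingers, the arm and arrangement above 1 N).
It fails at once if a bystander is moved by more than 20 mm (distance of any of spray_can, bead_jar, pinecone, candle, log_slice, wire_spool, scissors from where it was at the start of the episode above 0.02 m).
It also fails if it takes over 64 s, if anything falls off the work surface, if the arm or the gripper's body presses on something with over 40 N, if the wrist force passes 120 N, or if a joint passes its speed limit or range.

ROBOT

A 6-joint arm with a two-finger parallel gripper is mounted at the origin on the work surface. World frame = base frame: x ahead of the robot, y to its left, z up, the work surface at z = 0. Lengths are in m, angles in rad, forces in N, time in s.
With the tool pointing down it reaches from about 0.375 to 0.975 m from the base axis. Payload 3.8 kg.
Tool frame: the origin (TCP) lies at the very end of the fingers, on their centre line; the grasp point (between the pads) lies 19 mm behind it; z points along the fingers, y is the line along which they close (so a half turn about z gives the same grasp; the last joint's range is limited). The gripper opens to 85 mm and grips with 20 to 120 N. Pads are 22 mm wide; open, the fingers measure 114 mm over their backs; the gripper's body (76 mm by 85 mm) begins 54 mm behind the grasp point. The pads swing forward as they close: fully open they stand 13 mm farther back than shut.
Start: joints at [1.236, 0.264, 1.604, -0, 1.274, -0.037], TCP at [0.198, 0.645, 0.231] pointing down, gripper open.
Joint ranges: [-2.63, 2.63], [-0.94, 2.18], [0.31, 2.57], [-1.31, 4.45], [0, 2.66], [-2.55, 2.55]. Speed limits (rad/s): [2.57, 2.57, 3.14, 3.14, 3.14, 3.14].

INTERFACE

Orientations are given as a rotation vector (axis times angle).
In Python, from workcell import bot gives the robot as it stands. The module is installed in compiled form; this text tells all that it offers.
- The arm moves only by the tool pendant, called after "Call:" by a JSON object that holds its "api" and its "payload". Schema: {"type":"object","properties":{"motion":{"type":"array","items":{"type":"object","properties":{"sx":{"type":"number"},"sy":{"type":"number"},"sz":{"type":"number"},"yaw":{"type":"number"}},"additionalProperties":false},"minItems":1,"maxItems":5},"aperture":{"type":"number"},"grip_n":{"type":"number"},"only":{"type":"string"},"quiet":{"type":"boolean"},"lines":{"type":"string"}},"required":["motion"],"additionalProperties":false}. motion is a list of rows, 1 to 5 of them, each an object with the fields sx, sy, sz (the shift in m), yaw (a turn about the tool's z in rad); a field left out counts as zero; each row shifts and turns the commanded pose from where the row before left it, along the tool's axes as they then stand; what a row does not reach is not made up. A row lasts 1/8 s, in which the tool goes at most 0.0625 m and 0.188 rad, less where a joint would pass 70% of its speed; a pose out of reach is approached as far as the arm can. aperture is the opening from 0.0 (shut) to 1.0 (fully open), set as the call begins (left out keeps the last). The fingers move at their own pace and stop on an object; grip_n is the grip in N (left out, the last holds). Time passes only in rows, so rows that do not move let the fingers close. The tool returns the time, the measured TCP pose, the force, the opening and the grip force at its end. only (a regular expression) keeps the lines of the reply that match it, lines (a string "A,B") keeps lines A to B, and quiet returns only ok. Input that does not fit is refused with a message, and nothing moves.
- bot.read_state(): the state, without advancing time (a new reading comes with each control period).
- bot.read_camera(name): name is "scene" or "top" or "wrist"; returns the picture (384x512x3 uint8, red, green, blue); there is no depth.
- bot.camera_info(name): a dict with "intrinsics" (3x3 intrinsics, pixels), "extrinsics" (4x4, takes a point from camera to world coordinates). Camera axes: x right, y down, z forward; pixel columns grow to the right and rows downward; lengths in m; the calibration is good to about 2 mm. A picture is of the moment at which its call begins: read the wrist's pose just before it. camera_info takes no time and is no camera call; for the wrist camera it gives the pose at the moment of the call.
- bot.finish_job(): hands the job in; it is judged then, once.
Trained networks look in the newest picture that a camera, given by its name, has taken for a name from the list of things; names that differ only in an ending like _2 or _b are one class to them, and where a whole thing is asked for, a point or a joint stands for the part that bears it (a point fixed in the world has none). Each returns a list of dicts, best first, with "conf" (0 to 1); they miss things now and then, are a little off and sometimes report something else, mostly with a low value. They report only what shows in the picture. A call takes as long as a camera call. They do not tell look-alikes from the thing itself.
- bot.search_frame(camera, thing): "box" ([left, top, right, bottom] in pixels, round what is visible of it).
- bot.regions_of(camera, thing): "pixels" (384x512 bool, what is visible of it) and "box" ([left, top, right, bottom] in pixels, round what is visible of it).
- bot.spot_point(camera, thing): "pixel" ([row, column] in pixels: a listed point, or the origin of a listed thing).
The state is a dict: "time": time; "q": joint angles; "joint_vel": joint speeds; "joint_torque": joint torques, N m; "tool_pos": TCP position; "tcp_rot": TCP orientation; "wrist_force": force on the tool from outside, world axes, zero at the start; "torque": the same for the moment, N m; "width": opening from 0.0 (shut) to 1.0 (fully open); "grip_force": force on a finger pad.
Only numpy, scipy, OpenCV 4.12 (cv2) and the standard library are available. Lean on these libraries where they do the work, as an engineer would, in place of code of your own. Each camera call takes 0.05 s, during which the arm holds its last target. There are 200 camera calls.

## Working session

There is one attempt and no reset: what is moved stays moved. The work goes in short steps, Python scripts to look and compute and a tool call to move; the robot and the scene stay as the last step left them, time stands still between calls to the robot, and variables do not carry over. Pictures are saved under pics/ and viewed, at most 10 in all, crops included, and the job is handed in when it is done.

```bash
mkdir -p pics; cat > h.py <<'E'
import numpy as np, cv2
from scipy.spatial.transform import Rotation as R
from workcell import bot
def ray(cam,px,z):
    i=bot.camera_info(cam);K=np.array(i['intrinsics']);T=np.array(i['extrinsics'])
    d=T[:3,:3]@np.linalg.inv(K)@np.array([px[1],px[0],1.]);o=T[:3,3]
    return o+d*(z-o[2])/d[2]
def proj(cam,p):
    i=bot.camera_info(cam);K=np.array(i['intrinsics']);T=np.linalg.inv(np.array(i['extrinsics']))
    c=K@(T[:3,:3]@np.array(p)+T[:3,3]);return c[1]/c[2],c[0]/c[2]
def save(cam,name,crop=None,s=1):
    im=bot.read_camera(cam)[:,:,::-1]
    if crop: im=im[crop[0]:crop[1],crop[2]:crop[3]]
    cv2.imwrite('pics/'+name,cv2.resize(im,None,fx=s,fy=s,interpolation=cv2.INTER_CUBIC))
def st():
    s=bot.read_state();print(s['time'],np.round(s['tool_pos'],4),np.round(s['tcp_rot'],3),np.round(s['wrist_force'],1),s['width'],s['grip_force'],np.round(s['q'],2))
E
python3 - <<'E'
from h import *
save('top','t0.png');save('scene','s0.png')
st()
for cam in ['top','scene']:
  for n,z in [('pointer_tip',.074),('guide_mouth',.12),('mark',.074),('wheel',.04),('pin',.01),('pin_block',0),('stand',0),('spray_can',0)]:
    for d in bot.spot_point(cam,n)[:3]:
      print(cam,n,round(d['conf'],2),np.round(d['pixel']),np.round(ray(cam,d['pixel'],z),4))
E
```

```text
0.1 [0.1978 0.6447 0.2301] [-4.660e-01 -3.106e+00  3.000e-03] [-0.   0.2  0.2] 0.998960230300749 0.0 [ 1.24  0.26  1.61  0.    1.27 -0.04]
top pointer_tip 0.76 [135. 279.] [ 0.708 -0.014  0.074]
top pointer_tip 0.7 [217. 137.] [0.4252 0.4375 0.074 ]
top guide_mouth 0.84 [172. 257.] [0.5692 0.0559 0.12  ]
top mark 0.5 [135. 279.] [ 0.7067 -0.015   0.074 ]
top mark 0.44 [152. 194.] [0.6458 0.2658 0.074 ]
top wheel 0.62 [173. 283.] [ 0.5876 -0.0308  0.04  ]
top pin 0.64 [219. 217.] [0.4314 0.1862 0.01  ]
top pin 0.52 [186. 151.] [0.5379 0.4176 0.01  ]
top pin 0.5 [169. 155.] [0.5985 0.407  0.01  ]
top pin_block 0.69 [193. 181.] [0.518  0.3136 0.    ]
top stand 0.64 [174. 283.] [ 0.5927 -0.0316  0.    ]
top stand 0.23 [148. 343.] [ 0.6864 -0.238   0.    ]
top spray_can 0.74 [194. 364.] [ 0.5287 -0.3059  0.    ]
top spray_can 0.41 [151. 193.] [0.6674 0.2797 0.    ]
scene pointer_tip 0.86 [227. 191.] [ 0.7159 -0.0062  0.074 ]
scene guide_mouth 0.86 [191. 237.] [0.5796 0.0407 0.12  ]
scene mark 0.55 [180. 177.] [ 0.6305 -0.1325  0.074 ]
scene wheel 0.86 [195. 215.] [ 0.5922 -0.0332  0.04  ]
scene pin 0.75 [294. 348.] [0.6059 0.4044 0.01  ]
scene pin 0.68 [253. 366.] [0.4807 0.3895 0.01  ]
scene pin 0.64 [246. 334.] [0.5133 0.3106 0.01  ]
scene pin_block 0.98 [246. 332.] [0.5115 0.3059 0.    ]
scene spray_can 0.77 [146. 160.] [ 0.5394 -0.305   0.    ]
```

```bash
python3 -c "
import cv2,numpy as np
a=cv2.imread('pics/t0.png');print(a.shape);"
```

```text
(384, 512, 3)
```

View pics/t0.png

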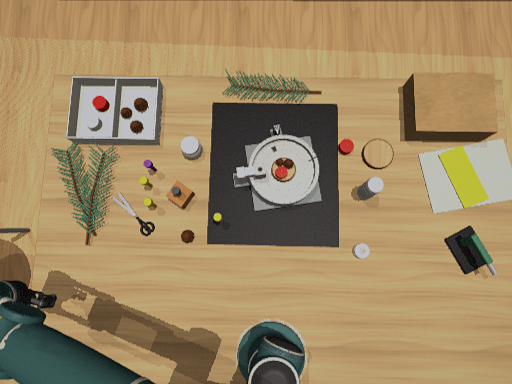

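View pics/s0.png

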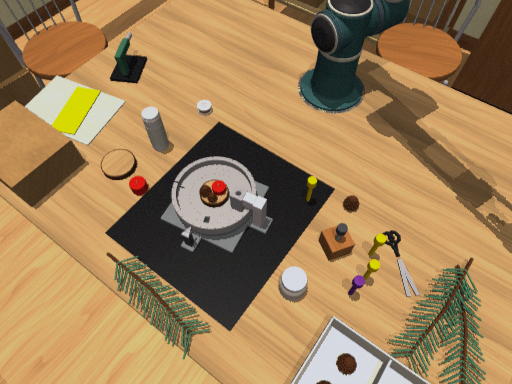

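Look-alikes in the scene picture, by [row, col]: yellow pegs at (188,312), (240,380) and (266,373), a purple peg at (283,358), and the grey steel one in the wooden block at (230,340). I choose the steel one in the block. I'm moving towards it and will check with a close crop.

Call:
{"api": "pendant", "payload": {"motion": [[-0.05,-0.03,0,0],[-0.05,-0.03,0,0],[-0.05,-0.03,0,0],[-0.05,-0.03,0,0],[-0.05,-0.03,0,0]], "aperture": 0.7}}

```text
refused: motion[0]: [-0.05, -0.03, 0, 0] is not of type 'object' (schema: type "object"). Nothing was moved.
```

The call was refused and nothing moved: it wants a list of objects with named fields. Same move again in that form.

Call:
{"api": "pendant", "payload": {"motion": [{"sx": -0.05,"sy": -0.03},{"sx": -0.05,"sy": -0.03},{"sx": -0.05,"sy": -0.03},{"sx": -0.05,"sy": -0.03},{"sx": -0.05,"sy": -0.03}], "aperture": 0.7}}

```text
time: 1.52
tool_pos: [0.3941, 0.4271, 0.2316]
tcp_rot: [0.466, 3.106, 0.001]
wrist_force: [0.8, 0.1, -0.2]
width: 0.7
grip_force: 0.0
```

```bash
python3 - <<'E'
from h import *
st()
save('wrist','w0.png',None,1)
for n,z in [('pin',.01),('pin_block',0),('guide_mouth',.12),('pointer_tip',.074),('mark',.074)]:
    for d in bot.spot_point('wrist',n)[:3]:
      print(n,round(d['conf'],2),np.round(d['pixel']),np.round(ray('wrist',d['pixel'],z),4))
a=cv2.imread('pics/w0.png'); b=cv2.imread('pics/s0.png')[150:310,160:400]
cv2.imwrite('pics/c0.png',cv2.resize(b,None,fx=3.3,fy=3.3,interpolation=cv2.INTER_CUBIC))
E
```

```text
1.525 [0.3941 0.4271 0.2316] [4.660e-01 3.106e+00 1.000e-03] [ 0.8  0.1 -0.2] 0.700026510443126 0.0 [ 0.78  0.09  1.81 -0.    1.24 -0.49]
pin 0.82 [220. 250.] [0.4716 0.3968 0.01  ]
pin 0.75 [239.  80.] [0.4303 0.1764 0.01  ]
pin 0.72 [263. 276.] [0.5411 0.41   0.01  ]
pin_block 0.87 [262. 196.] [0.5114 0.3078 0.    ]
```

View pics/c0.png

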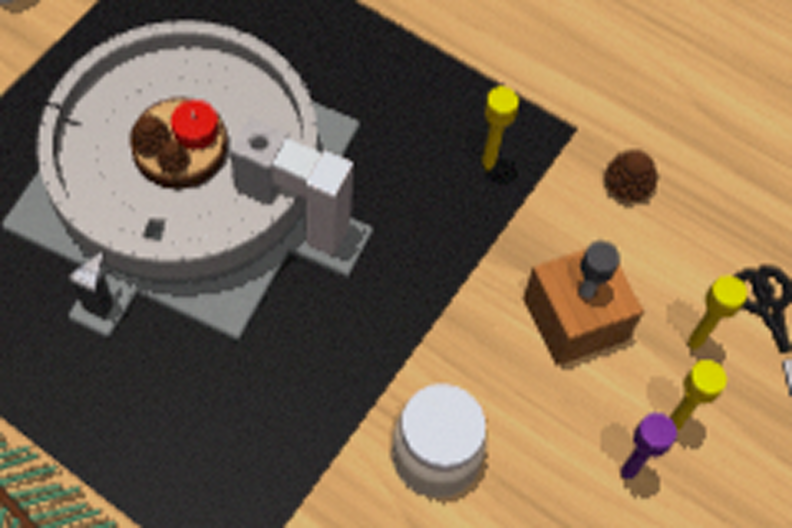

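View pics/w0.png

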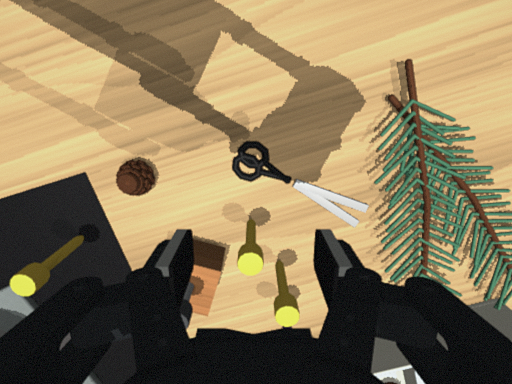

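The crop confirms it: a dark grey steel head in the wooden block (scene ≈(229,342)). The yellow and purple pegs are decoys. The slot shows at scene ≈(219,207) and the engraved line at ≈(185,179).

```bash
python3 - <<'E'
from h import *
print('slot',ray('scene',(219.4,206.7),.052),'mark',ray('scene',(184.8,178.8),.074))
s=bot.read_state();print('tcp px',proj('wrist',s['tool_pos']))
for cam in ['top','scene']:
  bot.read_camera(cam)
  for n,z in [('pin',.12)]:
    for d in bot.regions_of(cam,n)[:5]:
      ys,xs=np.nonzero(d['pixels']);print(cam,n,round(d['conf'],2),len(ys),np.round(d['box']),ys.mean(),xs.mean(),np.round(ray(cam,(ys.mean(),xs.mean()),.1),4))
  for d in bot.regions_of(cam,'wheel')[:1]:
    print(cam,'wheel',np.round(d['box']))
im=cv2.imread('pics/s0.png')
g=(im.max(2).astype(int)-im.min(2)<25)&(im.max(2)<130)
m=np.zeros_like(g);m[218:245,328:352]=g[218:245,328:352]
ys,xs=np.nonzero(m);print(len(ys),ys.min(),ys.max(),xs.min(),xs.max())
for r in range(220,245): print(r,''.join('#' if v else '.' for v in m[r,328:352]))
E
```

```text
slot [0.66755983 0.00241444 0.052     ] mark [ 0.63851729 -0.11863455  0.074     ]
tcp px (np.float64(241.22615916175653), np.float64(253.73252057635597))
top pin 0.52 86 [138. 178. 152. 188.] 181.86046511627907 144.65116279069767 [0.5365 0.414  0.1   ]
top pin 0.48 71 [146. 202. 156. 206.] 203.18309859154928 149.46478873239437 [0.4679 0.394  0.1   ]
top pin 0.41 31 [216. 215. 218. 220.] 217.70967741935485 217.4516129032258 [0.4261 0.1762 0.1   ]
top pin 0.4 315 [112. 195. 153. 235.] 215.0222222222222 133.7904761904762 [0.4293 0.4414 0.1   ]
top wheel [249. 132. 320. 206.]
scene pin 0.67 123 [336. 221. 348. 241.] 229.6178861788618 340.9268292682927 [0.5076 0.3093 0.1   ]
scene pin 0.67 169 [365. 260. 382. 278.] 267.8934911242604 371.20118343195264 [0.5521 0.416  0.1   ]
scene pin 0.61 169 [305. 175. 316. 200.] 186.17751479289942 310.5917159763314 [0.4443 0.1812 0.1   ]
scene pin 0.43 170 [350. 276. 366. 295.] 283.0882352941176 356.3411764705882 [0.605  0.4056 0.1   ]
scene wheel [170. 155. 256. 235.]
124 224 239 336 346
220 ........................
221 ........................
222 ........................
223 ........................
224 ...........######.......
225 ..........########......
226 ..........#########.....
227 .........##########.....
228 .........##########.....
229 ........###########.....
230 ........###########.....
231 ........##########......
232 .........#########......
233 .........########.......
234 .........########.......
235 .........######.........
236 ........#####...........
237 ........#####...........
238 ........####............
239 ........####............
240 ........................
241 ........................
242 ........................
243 ........................
244 ........................
```

Call:
{"api": "pendant", "payload": {"motion": [{"sx": -0.05,"sy": -0.026,"sz": 0.01},{"sx": -0.05,"sy": -0.026,"sz": 0.02},{"sx": -0.046,"sy": -0.026,"sz": 0.02},{}], "aperture": 0.7}}

```text
time: 2.62
tool_pos: [0.5104, 0.3082, 0.1789]
tcp_rot: [-0.471, -3.103, 0.005]
wrist_force: [-0.5, 0.5, -0.8]
width: 0.698
grip_force: 0.0
```

```bash
python3 - <<'E'
from h import *
st()
save('wrist','w1.png',None,1)
print(proj('wrist',(.511,.309,.12)))
for d in bot.regions_of('wrist','pin')[:4]:
      ys,xs=np.nonzero(d['pixels']);print(round(d['conf'],2),len(ys),np.round(d['box']),ys.mean(),xs.mean(),np.round(ray('wrist',(ys.mean(),xs.mean()),.12),4))
for n,z in [('pin',.01),('pin_block',0),('guide_mouth',.12),('pointer_tip',.074),('mark',.074)]:
    for d in bot.spot_point('wrist',n)[:3]:
      print(n,round(d['conf'],2),np.round(d['pixel']),np.round(ray('wrist',d['pixel'],z),4))
E
```

```text
2.625 [0.5104 0.3082 0.1789] [-0.471 -3.103  0.005] [-0.5  0.5 -0.8] 0.6980623889929224 0.0 [ 0.5   0.16  1.83 -0.    1.16 -0.77]
(np.float64(204.75642969760267), np.float64(252.94750913685348))
0.94 1781 [356. 164. 427. 214.] 188.63840539023022 397.7507018528916 [0.5295 0.4098 0.12  ]
0.63 1790 [360. 212. 427. 280.] 250.43575418994413 395.39385474860336 [0.5762 0.4    0.12  ]
0.6 1604 [326.  91. 385. 130.] 110.5143391521197 359.4563591022444 [0.4697 0.3951 0.12  ]
pin 0.95 [132. 108.] [0.4309 0.1815 0.01  ]
pin 0.87 [168. 255.] [0.5099 0.3137 0.01  ]
pin 0.83 [106. 329.] [0.4709 0.402  0.01  ]
pin_block 0.76 [164. 258.] [0.5086 0.3173 0.    ]
```

View pics/w1.png

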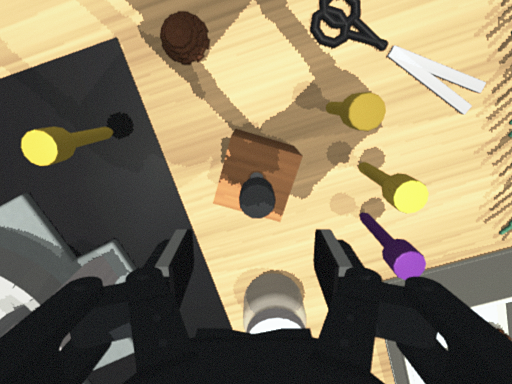

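The view shows the steel pin head at ≈(197,257), standing in its block between the fingers' lines. The pegs are clear of the fingers.

```bash
python3 - <<'E'
from h import *
im=cv2.imread('pics/w1.png').astype(int)
m=((im.max(2)<90)&(im.max(2)-im.min(2)<20)).astype(np.uint8);
n,l,s,c=cv2.connectedComponentsWithStats(m)
k=l[197,257];print(s[k],c[k])
x,y,w,h,a=s[k]
Rm=R.from_rotvec(bot.read_state()['tcp_rot']).as_matrix();p=bot.read_state()['tool_pos']
print(Rm.round(3))
for px in [(199,257),(y+w/2,x+w/2),(y+h-w/2,x+w/2)]:
  q=ray('wrist',px,.12);print(px,q,Rm.T@(q-p))
E
```

```text
[ 240  173   35   45 1191] [256.71368598 196.35684299]
[[-0.957  0.292  0.001]
 [ 0.292  0.957  0.001]
 [-0.001  0.001 -1.   ]]
(199, 257) [0.50810508 0.31539583 0.12      ] [0.00204312 0.00241717 0.06208672]
(np.float64(190.5), np.float64(257.5)) [0.50219977 0.31754318 0.12      ] [0.00831795 0.00274929 0.06208234]
(np.float64(200.5), np.float64(257.5)) [0.5092788  0.31541104 0.12      ] [0.00092484 0.00277397 0.06208791]
```

Call:
{"api": "pendant", "payload": {"motion": [{"sx": 0.001,"sy": 0.0026,"sz": 0.03},{"sz": 0.03},{"sz": 0.03},{}], "aperture": 0.7}}

```text
time: 3.48
tool_pos: [0.5069, 0.3135, 0.0888]
tcp_rot: [-0.463, -3.103, 0.005]
wrist_force: [0.8, -0.1, 0.7]
width: 0.695
grip_force: 0.0
```

Call:
{"api": "pendant", "payload": {"motion": [{},{},{},{}], "aperture": 0.0, "grip_n": 60}}

```text
time: 3.98
tool_pos: [0.5106, 0.3139, 0.0936]
tcp_rot: [0.465, 3.105, 0.001]
wrist_force: [-0.8, -2.8, 4.9]
width: 0.285
grip_force: 58.5
```

Call:
{"api": "pendant", "payload": {"motion": [{"sz": -0.02},{"sz": -0.03},{"sz": -0.04},{"sz": -0.05},{}], "grip_n": 80}}

```text
time: 4.6
tool_pos: [0.5129, 0.3159, 0.2394]
tcp_rot: [0.465, 3.097, 0.013]
wrist_force: [0.3, 0.1, -0.4]
width: 0.277
grip_force: 78.9
```

```bash
python3 - <<'E'
from h import *
st()
for cam in ['top','scene','wrist']:
  bot.read_camera(cam)
  for n,z in [('pointer_tip',.074),('guide_mouth',.12),('mark',.074),('wheel',.04),('stand',0)]:
    for d in bot.spot_point(cam,n)[:2]:
      print(cam,n,round(d['conf'],2),np.round(d['pixel'],1),np.round(ray(cam,d['pixel'],z),4))
save('wrist','w2.png',None,1)
E
```

```text
4.6 [0.5129 0.3159 0.2394] [0.465 3.097 0.013] [ 0.3  0.1 -0.4] 0.27694969664365926 78.9027214050293 [ 0.51  0.11  1.77  0.    1.25 -0.76]
top pointer_tip 0.73 [135.3 278.1] [ 0.7059 -0.0117  0.074 ]
top guide_mouth 0.85 [167.1 255.6] [0.5865 0.0594 0.12  ]
top mark 0.7 [159.  315.4] [ 0.6275 -0.1344  0.074 ]
top wheel 0.75 [171.9 286.8] [ 0.5902 -0.0434  0.04  ]
top wheel 0.68 [169.5 283.6] [ 0.5982 -0.0327  0.04  ]
top stand 0.69 [134.7 277.5] [ 0.7309 -0.0121  0.    ]
top stand 0.61 [174.8 279.8] [ 0.5883 -0.0217  0.    ]
scene pointer_tip 0.68 [224.1 190.5] [ 0.7099 -0.0135  0.074 ]
scene guide_mouth 0.69 [192.7 236.8] [0.5849 0.0436 0.12  ]
scene guide_mouth 0.26 [220.6 344.6] [0.4915 0.3061 0.12  ]
scene mark 0.96 [181.9 175.4] [ 0.637  -0.1326  0.074 ]
scene stand 0.95 [203.  216.9] [ 0.5926 -0.0294  0.    ]
wrist mark 0.31 [ 61.7 364.1] [0.4414 0.4405 0.074 ]
wrist wheel 0.63 [304.2  16.9] [ 0.5956 -0.0291  0.04  ]
wrist stand 0.79 [289.7  37.2] [ 0.6011 -0.0333  0.    ]
```

View pics/w2.png

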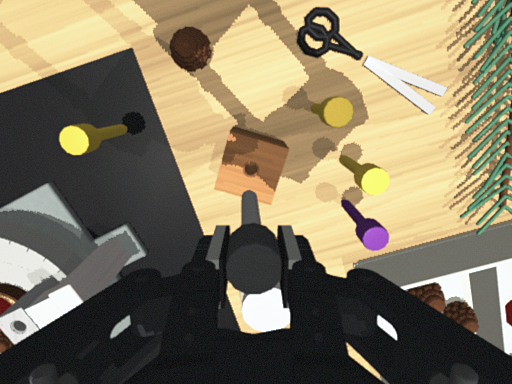

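The pin is in the gripper, and its hole in the block at (168,251) is empty. The foot shows at ≈(193,249) and the head at ≈(262,252). I'll measure the pin in the hand and fit the stand pose.

```bash
python3 - <<'E'
from h import *
st()
s=bot.read_state();p=np.array(s['tool_pos']);Rm=R.from_rotvec(s['tcp_rot']).as_matrix()
K=np.array(bot.camera_info('wrist')['intrinsics']);print(K[0,0],K[:2,2])
for h in (.05,.06,.07,.075,.08,.085,.09): print('foot h',h,np.round(proj('wrist',p+Rm@[0,0,h]),1),'top',np.round(proj('wrist',p+Rm@[0,0,h-.110]),1),'w',[round(proj('wrist',p+Rm@[0,v,h-.110])[1],1) for v in(-.013,.013)])
# stand fit
P=np.array([[.119,0],[0,.078]]*2+[[0,0],[0,0]])
Q=np.array([[.707,-.0125],[.578,.0577],[.7129,-.010],[.5822,.0422],[.592,-.0315],[.5926,-.030]])
from scipy.optimize import least_squares
f=lambda v:((P@np.array([[np.cos(v[2]),np.sin(v[2])],[-np.sin(v[2]),np.cos(v[2])]])+v[:2]-Q)).ravel()
r=least_squares(f,[.59,-.03,.17]);print(r.x,f(r.x).reshape(-1,2).round(4))
E
```

```text
5.55 [0.5096 0.3139 0.2313] [0.466 3.107 0.   ] [ 0.6 -0.8  0.1] 0.278485159480182 78.84997844696045 [ 0.51  0.12  1.77  0.    1.25 -0.76]
306.4664637937961 [253.23145112 186.14117347]
foot h 0.05 [207.6 253.6] top [324.3 253.9] w [np.float64(214.0), np.float64(293.9)]
foot h 0.06 [202.7 253.6] top [304.4 253.9] w [np.float64(217.4), np.float64(290.3)]
foot h 0.07 [198.2 253.6] top [287.7 253.8] w [np.float64(220.3), np.float64(287.3)]
foot h 0.075 [196.1 253.6] top [280.3 253.8] w [np.float64(221.6), np.float64(286.0)]
foot h 0.08 [194.1 253.6] top [273.5 253.8] w [np.float64(222.8), np.float64(284.8)]
foot h 0.085 [192.1 253.6] top [267.1 253.8] w [np.float64(223.9), np.float64(283.7)]
foot h 0.09 [190.3 253.6] top [261.2 253.8] w [np.float64(224.9), np.float64(282.6)]
[ 0.59210917 -0.02898021  0.14984301] [[ 0.0028  0.0013]
 [ 0.0025 -0.0096]
 [-0.0031 -0.0012]
 [-0.0017  0.0059]
 [ 0.0001  0.0025]
 [-0.0005  0.001 ]]
```

Call:
{"api": "pendant", "payload": {"motion": [{"sx": -0.033,"sy": -0.047},{"sx": -0.033,"sy": -0.047},{"sx": -0.033,"sy": -0.047},{"sx": -0.033,"sy": -0.047},{"sx": -0.033,"sy": -0.046}]}}

```text
time: 6.18
tool_pos: [0.5991, 0.04, 0.2316]
tcp_rot: [0.466, 3.106, 0.0]
wrist_force: [1.5, -0.5, -1.3]
width: 0.281
grip_force: 78.9
```

Call:
{"api": "pendant", "payload": {"motion": [{},{},{}]}}

```text
time: 6.55
tool_pos: [0.5982, 0.0431, 0.2312]
tcp_rot: [-0.464, -3.107, -0.001]
wrist_force: [0.1, 1.1, -0.6]
width: 0.278
grip_force: 78.9
```

```bash
python3 - <<'E'
from h import *
st()
save('wrist','w3.png',None,1)
for n,z in [('pointer_tip',.074),('guide_mouth',.12),('mark',.074),('wheel',.04),('stand',0)]:
    for d in bot.spot_point('wrist',n)[:2]:
      print(n,round(d['conf'],2),np.round(d['pixel'],1),np.round(ray('wrist',d['pixel'],z),4))
E
```

```text
6.55 [0.5982 0.0431 0.2312] [-4.640e-01 -3.107e+00 -1.000e-03] [ 0.1  1.1 -0.6] 0.27767082671052823 78.92308473587036 [ 0.03  0.12  1.77  0.    1.25 -1.24]
pointer_tip 0.69 [284.2 235.5] [ 0.7175 -0.0143  0.074 ]
pointer_tip 0.52 [182.6 189.5] [ 0.591  -0.0226  0.074 ]
guide_mouth 0.8 [166.8 252.8] [0.5844 0.0467 0.12  ]
mark 0.57 [249.3 109.7] [ 0.6364 -0.1319  0.074 ]
stand 0.72 [173.9 198.5] [ 0.5987 -0.0298  0.    ]
stand 0.26 [280.8 234.8] [ 0.7583 -0.0336  0.    ]
```

View pics/w3.png

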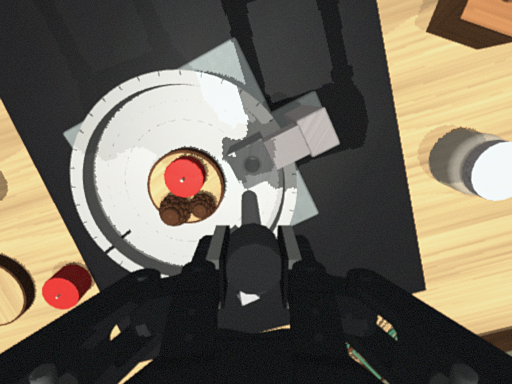

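Wrist picture: guide hole ≈(163,252), pin foot ≈(193,249), head ≈(258,252), engraved line ≈(238,118). I'll read the edges numerically.

```bash
python3 - <<'E'
import cv2
g=cv2.cvtColor(cv2.imread('pics/w3.png'),cv2.COLOR_BGR2GRAY)
print('cols 238-268')
for r in range(152,176,1): print(r,' '.join('%3d'%v for v in g[r,238:270]))
print('shaft cols 236-264')
for r in range(186,222,2): print(r,' '.join('%3d'%v for v in g[r,236:266]))
E
```

```text
cols 238-268
152 111 109 112 107 111 111 105 106 108 112 107 104 104 102 106 112 111 111 109 112 108 110 114 110 112 112 112 109 105 111 123 136
153 108 108 109 111 108 110 111 111 109 107 106 101 105 104 110 108 108 108 109 110 111 112 113 110 110 110 113 113 108 102 106 133
154 108 112 115 109 112 108 105 106 107 112 103 104 101 105 109 106 110 108 112 106 110 111 112 110 109 110 110 106 107 103 110 119
155 110 108 105 107 111 109 108 111 109 111 105  99 101 104 101 103 107 111 110 109 113 113 110 110 110 108 113 112 106 108 104 105
156 106 110 111 108 109 106 105 108 108 103  94  91  90  88  91  91  92  99 102 105 108 107 111 112 108 111 110 109 104 110 109 108
157 108 107 110 107 106 112 106 107 105  92  85  90  89  96  93  95  91  88  89 100 106 111 110 111 111 113 110 108 105 111 108 110
158 107 112 114 108 111 112 105  98  88  87  80  87  97 106 109 102 100  92  88  87  92 109 110 112 109 112 109 107 106 109 105 107
159 109 110 109 111 107 106  98  91  83  77  75  77  84  92 100  97  90  89  81  82  90  99 110 108 110 111 111 105 105 111 107 105
160 109 111 113 107 108 104  93
[... 3631 characters left out ...]
  76  78  80  78  78  75  85  77  80  78  73  67 107 207 249 243 242 242 243 242
212 242 242 244 246 244 154  67  69  78  76  74  75  74  77  80  78  77  77  77  75  75  67  83 175 252 244 236 227 241 240
214 242 243 243 245 243 156  76  69  72  76  81  76  73  77  80  76  81  79  79  77  75  67  72 156 246 241 233 240 243 241
216 242 240 242 246 240 144  65  69  73  76  76  76  76  77  75  77  83  81  81  84  74  73  68 112 207 249 243 242 240 240
218 241 242 241 231 209 148  72  69  73  78  77  79  79  79  78  76  76  78  83  79  78  71  69  83 175 249 244 242 242 241
220 241 241 238 234 240 154  72  69  74  80  75  77  80  75  77  76  80  77  82  79  79  73  68  72 154 246 246 240 240 242
```

```bash
python3 - <<'E'
from h import *
s=bot.read_state();Rm=R.from_rotvec(s['tcp_rot']).as_matrix()
h=ray('wrist',(164.3,252),.12);print('hole',h)
i=bot.camera_info('wrist');print(Rm.T@np.array(i['extrinsics'])[:3,:3].round(3), Rm.T@(np.array(i['extrinsics'])[:3,3]-s['tool_pos']))
for px in [(192.5,248.9),(193.7,248.9),(195,249)]:
  f=ray('wrist',px,.150);print('foot',f,Rm.T@(f-s['tool_pos']),'move',Rm.T@(h-f))
st()
E
```

```text
hole [0.58230324 0.0461737  0.12      ]
[[-8.44243407e-04 -9.61010160e-01 -2.78318058e-01]
 [ 9.99892137e-01 -1.66456329e-04 -7.37062856e-04]
 [ 4.99632539e-05 -2.77966625e-01  9.61009633e-01]] [ 0.07086057 -0.00016053 -0.1432623 ]
foot [0.59662085 0.03941101 0.15      ] [ 0.0008265  -0.00358053  0.08134763] move [0.01566991 0.00228205 0.02999957]
foot [0.59754312 0.03912468 0.15      ] [-0.00013919 -0.00358485  0.08134766] move [0.0166356  0.00228637 0.02999954]
foot [0.59856714 0.03888732 0.15      ] [-0.00118788 -0.0035126   0.0813477 ] move [0.01768428 0.00221413 0.0299995 ]
6.85 [0.5985 0.0426 0.2313] [0.464 3.107 0.   ] [ 0.2  0.1 -0.8] 0.2800594282011425 78.92300963401794 [ 0.03  0.12  1.77  0.    1.25 -1.24]
```

Call:
{"api": "pendant", "payload": {"motion": [{"sx": 0.0163,"sy": 0.0023,"sz": 0.01},{"sz": 0.013},{},{}]}}

```text
time: 7.35
tool_pos: [0.5841, 0.0486, 0.2083]
tcp_rot: [0.466, 3.107, -0.0]
wrist_force: [0.2, 0.6, 0.1]
width: 0.279
grip_force: 78.9
```

```bash
python3 - <<'E'
from h import *
st()
save('wrist','w4.png',(110,260,190,330),4)
E
```

```text
7.35 [0.5841 0.0486 0.2083] [ 0.466  3.107 -0.   ] [0.2 0.6 0.1] 0.279477061754506 78.92283082008362 [ 0.04  0.11  1.83 -0.    1.2  -1.23]
```

View pics/w4.png

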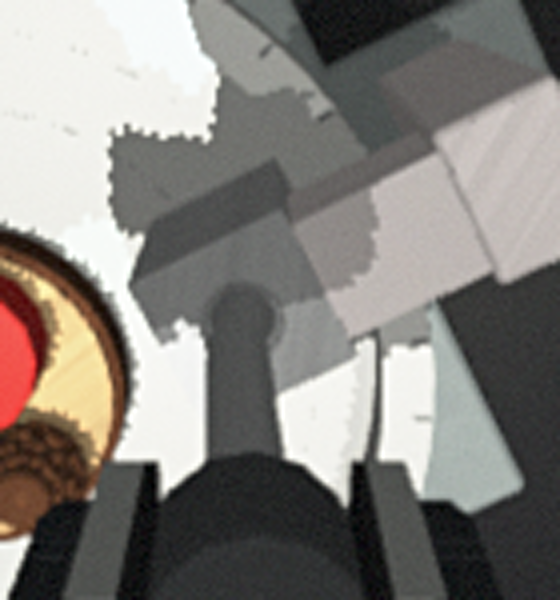

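The foot (crop ≈(292,240)) sits over the hole, whose ring has its centre at crop ≈(318,243). I'll compute the remaining offset.

```bash
python3 - <<'E'
from h import *
st()
s=bot.read_state();Rm=R.from_rotvec(s['tcp_rot']).as_matrix()
h=ray('wrist',(189.5,250.75),.12);print('hole',h,'rel tcp',Rm.T@(h-s['tool_pos']))
a=cv2.imread('pics/w4.png',0)[2::4,2::4]
for r in range(40,66): print(r+110,' '.join('%3d'%v for v in a[r,46:78]))
E
```

```text
7.4 [0.5843 0.0486 0.2086] [0.466 3.106 0.   ] [ 0.5  0.  -1.4] 0.280688096648976 78.9231276512146 [ 0.04  0.11  1.82 -0.    1.2  -1.23]
hole [0.58272457 0.04679426 0.12      ] rel tcp [ 0.00105877 -0.00218916  0.08859019]
150 111 113 112 113 111 113 111 115 109 116 116 108 111 115 114 113 112 112 114 101  91  85  80  98 116 110 110 112 112 112 115 111
151 112 112 111 116 111 109 115 112 113 113 112 112 113 113 108 108 110 104  97  83  74  78  77  86 107 112 111 110 113 109 110 111
152 110 113 111 111 112 112 111 113 114 112 113 114 109 112 107  99  94  84  75  75  81  79  75  77  94 108 112 111 111 111 114 112
153 113 114 111 110 112 113 112 110 109 111 115 111 109 103  94  83  72  79  76  77  73  79  79  70  80 101 114 115 112 112 113 111
154 111 113 113 112 111 112 114 113 113 112 107 105  95  82  77  75  70  77  77  80  82  78  81  78  77  91 110 112 115 110 114 108
155 111 107 110 113 113 111 112 114 112 104  95  88  79  74  78  74  76  76  77  81  74  80  79  77  70  81  99 115 115 111 110 106
156 112 110 113 115 115 112 112 102  99  86  81  77  78  77  78  75  77  75  78  78  
[... 1854 characters left out ...]
 109 114 114 116 109 113 120 136 141 138
171  79  77  80  81  90  97 106 112 111 112 110 109 103 108 106 110 109 112 114 110 110 108 113 112 113 116 109 109 113 122 141 139
172  76  83  91 100 110 113 112 110 114 111 109 106 106 105 108 110 110 111 112 108 110 114 110 111 111 112 110 112 106 113 136 140
173  88 103 108 115 112 111 106 111 111 111 108 103 106 104 110 107 112 114 115 109 110 109 110 115 109 111 112 112 114 109 121 146
174 110 118 114 115 110 111 110 114 110 111 111 106 104 107 109 108 111 113 109 110 112 110 113 114 112 109 114 114 112 109 111 139
175 113 113 113 109 111 109 111 111 110 113 109 104 106 106 110 113 112 114 110 111 108 109 110 114 114 111 113 113 114 111 108 120
```

Call:
{"api": "pendant", "payload": {"motion": [{"sx": 0.001,"sy": 0.0013,"sz": 0.005},{"sz": 0.006},{"sz": 0.006},{"sz": 0.004},{}]}}

```text
time: 8.02
tool_pos: [0.5828, 0.0502, 0.1867]
tcp_rot: [-0.466, -3.106, 0.001]
wrist_force: [0.7, -1.2, -0.8]
width: 0.278
grip_force: 78.9
```

Call:
{"api": "pendant", "payload": {"motion": [{"sz": 0.01},{"sz": 0.008},{"sz": 0.006},{}]}}

```text
time: 8.52
tool_pos: [0.5827, 0.0499, 0.1622]
tcp_rot: [-0.466, -3.106, 0.001]
wrist_force: [1.0, -4.0, -3.7]
width: 0.277
grip_force: 79.0
```

Call:
{"api": "pendant", "payload": {"motion": [{"sz": 0.008},{"sz": 0.006},{}]}}

```text
time: 8.9
tool_pos: [0.5836, 0.0493, 0.1508]
tcp_rot: [0.466, 3.106, -0.002]
wrist_force: [-4.0, -6.0, 7.8]
width: 0.275
grip_force: 80.2
```

Call:
{"api": "pendant", "payload": {"motion": [{"sx": 0.0006,"sy": -0.0015},{},{}]}}

```text
time: 9.28
tool_pos: [0.5832, 0.0492, 0.1507]
tcp_rot: [0.466, 3.104, 0.001]
wrist_force: [-1.5, -2.8, 5.6]
width: 0.276
grip_force: 79.7
```

Call:
{"api": "pendant", "payload": {"motion": [{"sx": 0.0003,"sy": -0.001},{"sz": 0.003},{"sz": 0.003},{},{}]}}

```text
time: 9.9
tool_pos: [0.5828, 0.0489, 0.1442]
tcp_rot: [0.466, 3.104, 0.003]
wrist_force: [1.4, -0.5, 6.1]
width: 0.278
grip_force: 79.5
```

Call:
{"api": "pendant", "payload": {"motion": [{"sz": 0.002},{"sz": 0.002},{}], "grip_n": 30}}

```text
time: 10.28
tool_pos: [0.583, 0.0487, 0.1412]
tcp_rot: [0.466, 3.104, 0.002]
wrist_force: [-1.2, -1.1, 9.6]
width: 0.274
grip_force: 79.9
```

Call:
{"api": "pendant", "payload": {"motion": [{"sz": 0.002},{}]}}

```text
time: 10.52
tool_pos: [0.5831, 0.0486, 0.1396]
tcp_rot: [0.466, 3.103, 0.002]
wrist_force: [-2.0, -1.6, 12.3]
width: 0.277
grip_force: 80.1
```

```bash
python3 - <<'E'
from h import *
st()
save('scene','s1.png',(150,260,160,400),1)
i=cv2.imread('pics/s1.png')
for d in bot.regions_of('scene','pin')[:4]:
    ys,xs=np.nonzero(d['pixels']);print(round(d['conf'],2),np.round(d['box']),len(ys))
for f in (.052,.058,.064): print(f,[np.round(proj('scene',(.5824,.0465,f+u)),1) for u in (.110,.086)])
E
```

```text
10.525 [0.5831 0.0486 0.1396] [4.660e-01 3.103e+00 2.000e-03] [-2.  -1.6 12.3] 0.27699073297161914 80.08412718772888 [ 0.04  0.17  1.9   0.    1.07 -1.23]
0.7 [350. 276. 366. 296.] 180
0.63 [364. 262. 381. 279.] 142
0.59 [305. 175. 315. 199.] 166
0.57 [369. 230. 386. 252.] 198
0.052 [array([183.9, 237.6]), array([189., 238.])]
0.058 [array([182.6, 237.5]), array([187.7, 237.9])]
0.064 [array([181.3, 237.4]), array([186.5, 237.8])]
```

Call:
{"api": "pendant", "payload": {"motion": [{},{}], "aperture": 0, "grip_n": 20}}

```text
time: 10.88
tool_pos: [0.5831, 0.0486, 0.1396]
tcp_rot: [0.466, 3.103, 0.002]
wrist_force: [-1.2, -1.8, 12.3]
width: 0.281
grip_force: 80.1
```

Call:
{"api": "pendant", "payload": {"motion": [{"sz": -0.002},{},{}]}}

```text
time: 11.25
tool_pos: [0.5826, 0.0486, 0.1397]
tcp_rot: [0.466, 3.105, 0.002]
wrist_force: [4.0, 1.5, 3.5]
width: 0.281
grip_force: 79.0
```

Call:
{"api": "pendant", "payload": {"motion": [{},{},{}], "aperture": 0.4}}

```text
time: 11.62
tool_pos: [0.5805, 0.0481, 0.1383]
tcp_rot: [-0.466, -3.104, 0.001]
wrist_force: [-0.1, 0.6, 0.9]
width: 0.399
grip_force: 0.0
```

Call:
{"api": "pendant", "payload": {"motion": [{"sz": -0.02},{"sz": -0.03},{"sz": -0.04},{}], "aperture": 0.6}}

```text
time: 12.12
tool_pos: [0.5847, 0.0483, 0.2356]
tcp_rot: [0.465, 3.097, 0.003]
wrist_force: [0.6, -0.6, -0.2]
width: 0.597
grip_force: 0.0
```

```bash
python3 - <<'E'
from h import *
st()
save('scene','s2.png',(150,260,160,300),1)
save('wrist','w5.png')
a=cv2.imread('pics/s2.png');b=cv2.imread('pics/w5.png')
cv2.imwrite('pics/c5.png',np.hstack([cv2.resize(a,None,fx=2.7,fy=2.7,interpolation=cv2.INTER_CUBIC),cv2.resize(b,(396,297))]))  
E
```

```text
12.125 [0.5847 0.0483 0.2356] [4.650e-01 3.097e+00 3.000e-03] [ 0.6 -0.6 -0.2] 0.5971673810557959 0.0 [ 0.04  0.09  1.8  -0.    1.24 -1.23]
```

View pics/c5.png

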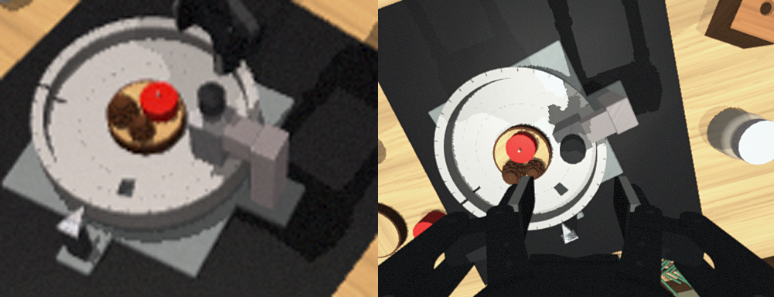

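The pin stands in the guide with its head above it (scene crop ≈(100,210)). The slot is visible at wrist ≈(243,238) and the engraved line at ≈(246,124). Next I work out the turn angle.

```bash
python3 - <<'E'
from h import *
st()
save('wrist','w6.png')
im=cv2.imread('pics/w6.png',0)
def blob(r0,r1,c0,c1,th):
    m=(im[r0:r1,c0:c1]<th);ys,xs=np.nonzero(m);return len(ys),(ys.mean()+r0,xs.mean()+c0),ys.min()+r0,ys.max()+r0,xs.min()+c0,xs.max()+c0
c=np.array([.5945,-.0306])
b=blob(230,256,226,252,130);print('slot',b); s=ray('wrist',b[1],.052);print(s, np.hypot(*(s[:2]-c)),np.degrees(np.arctan2(*(s[:2]-c)[::-1])))
for d in bot.spot_point('wrist','mark')[:2]:
    m=ray('wrist',d['pixel'],.074);print('mark',d['conf'],d['pixel'],m,np.hypot(*(m[:2]-c)),np.degrees(np.arctan2(*(m[:2]-c)[::-1])))
for n,z in (('pointer_tip',.074),('guide_mouth',.12)):
  for d in bot.spot_point('wrist',n)[:1]:
    m=ray('wrist',d['pixel'],z);print(n,d['conf'],d['pixel'],m,np.hypot(*(m[:2]-c)),np.degrees(np.arctan2(*(m[:2]-c)[::-1])))
# rim outer ellipse: pick boundary of wheel region
for d in bot.regions_of('wrist','wheel')[:1]:
    print('wheel',d['conf'],d['box'])
for d in bot.regions_of('wrist','pin')[:3]: print('pin',d['conf'],d['box'])
E
```

```text
12.225 [0.5821 0.0482 0.231 ] [4.660e-01 3.104e+00 1.000e-03] [-0.1 -0.3 -1.4] 0.5989044267134085 0.0 [ 0.04  0.09  1.81 -0.    1.24 -1.23]
slot (159, (np.float64(246.33962264150944), np.float64(236.52830188679246)), np.int64(238), np.int64(254), np.int64(228), np.int64(245))
[0.665706   0.00171901 0.052     ] 0.07819726826218702 24.412371402102565
mark 0.92 [261.9, 112.3] [ 0.63212048 -0.12868821  0.074     ] 0.10505521003899654 -69.01632281846236
mark 0.67 [172.3, 453.5] [0.64010916 0.23874946 0.074     ] 0.27318368305396434 80.38922411694196
pointer_tip 0.83 [296.1, 234.8] [ 0.71168007 -0.01429369  0.074     ] 0.11830918836486747 7.922176775901266
guide_mouth 0.56 [185.3, 251.1] [0.58067679 0.04583586 0.12      ] 0.07767574902203692 100.25098194217628
wheel 0.74 [72.3, 88.7, 296.9, 298.0]
pin 0.55 [233.0, 175.0, 270.7, 217.6]
```

Call:
{"api": "pendant", "payload": {"motion": [{"sx": 0.0232,"sy": -0.0346},{"sx": 0.0232,"sy": -0.0346},{"sx": 0.0232,"sy": -0.0346},{"sz": 0.02,"yaw": 0.182},{"sz": 0.02,"yaw": 0.182}], "aperture": 0.5}}

```text
time: 13.15
tool_pos: [0.4841, -0.0311, 0.1888]
tcp_rot: [1.031, 2.967, 0.0]
wrist_force: [0.0, 0.1, -0.4]
width: 0.499
grip_force: 0.0
```

Call:
{"api": "pendant", "payload": {"motion": [{"sz": 0.02,"yaw": 0.182},{"sz": 0.02,"yaw": 0.182},{"sz": 0.02,"yaw": 0.182},{"sz": 0.02,"yaw": 0.182},{"yaw": 0.182}], "aperture": 0.5}}

```text
time: 13.78
tool_pos: [0.4823, -0.0304, 0.1066]
tcp_rot: [-2.226, -2.211, 0.005]
wrist_force: [-0.4, 0.3, 1.3]
width: 0.501
grip_force: 0.0
```

Call:
{"api": "pendant", "payload": {"motion": [{},{}]}}

```text
time: 14.02
tool_pos: [0.4847, -0.0306, 0.1094]
tcp_rot: [2.219, 2.224, 0.0]
wrist_force: [0.2, -0.6, 0.3]
width: 0.499
grip_force: 0.0
```

```bash
python3 - <<'E'
from h import *
st()
s=bot.read_state();Rm=R.from_rotvec(s['tcp_rot']).as_matrix()
print(Rm.round(3), Rm.T@(np.array([.4855,-.0306,.058])-s['tool_pos']))
E
```

```text
14.025 [ 0.4847 -0.0306  0.1094] [2.219 2.224 0.   ] [ 0.2 -0.6  0.3] 0.4989407292063605 0.0 [-0.11  0.02  2.12 -0.    1.   -0.12]
[[-0.002  1.     0.   ]
 [ 1.     0.002 -0.   ]
 [-0.     0.    -1.   ]] [3.95926518e-05 8.12868879e-04 5.13587449e-02]
```

Call:
{"api": "pendant", "payload": {"motion": [{"sy": 0.0008,"sz": 0.02},{"sz": 0.02},{"sz": 0.01},{}]}}

```text
time: 14.52
tool_pos: [0.4848, -0.0306, 0.0588]
tcp_rot: [-2.221, -2.221, 0.001]
wrist_force: [-0.8, -0.5, 0.6]
width: 0.504
grip_force: 0.0
```

Call:
{"api": "pendant", "payload": {"motion": [{},{},{},{}], "aperture": 0, "grip_n": 80}}

```text
time: 15.02
tool_pos: [0.4878, -0.0308, 0.0607]
tcp_rot: [2.219, 2.218, 0.005]
wrist_force: [5.5, 0.8, -0.9]
width: 0.116
grip_force: 78.2
```

Call:
{"api": "pendant", "payload": {"motion": [{"sx": -0.0163,"sy": 0.0022,"yaw": -0.15},{"sx": -0.0163,"sy": 0.0012,"yaw": -0.15},{"sx": -0.0163,"sy": 0.0012,"yaw": -0.15},{"sx": -0.0163,"sy": 0.0012,"yaw": -0.15},{}]}}

```text
time: 15.65
tool_pos: [0.5071, -0.0922, 0.0607]
tcp_rot: [1.466, 2.776, 0.003]
wrist_force: [3.7, 2.6, 3.1]
width: 0.115
grip_force: 80.4
```

```bash
python3 - <<'E'
from h import *
st()
bot.read_camera('scene')
for d in bot.spot_point('scene','mark')[:2]:
    m=ray('scene',d['pixel'],.074);c=np.array([.595,-.0306]);print('mark',d['conf'],d['pixel'],m,np.hypot(*(m[:2]-c)),np.degrees(np.arctan2(*(m[:2]-c)[::-1])))
s=bot.read_state();p=s['tool_pos'][:2]-c;print(np.hypot(*p),np.degrees(np.arctan2(p[1],p[0]))%360)
E
```

```text
15.65 [ 0.5071 -0.0922  0.0607] [1.466 2.776 0.003] [3.7 2.6 3.1] 0.11547887150967535 80.41306105718832 [-0.23  0.14  2.1   0.    0.9  -0.83]
mark 0.84 [199.1, 176.2] [ 0.67640201 -0.09378702  0.074     ] 0.10304798071368748 -37.81983319750822
mark 0.62 [194.1, 238.1] [0.56576174 0.0307829  0.074     ] 0.06799071091793944 115.46966762454713
0.1073282810206496 215.0133250860697
```

Call:
{"api": "pendant", "payload": {"motion": [{"sx": -0.0163,"sy": 0.0012,"yaw": -0.15},{"sx": -0.0163,"sy": 0.0012,"yaw": -0.15},{"sx": -0.0163,"sy": 0.0012,"yaw": -0.15},{},{}]}}

```text
time: 16.38
tool_pos: [0.5425, -0.1247, 0.0607]
tcp_rot: [0.81, 3.033, 0.002]
wrist_force: [2.9, 5.2, 5.2]
width: 0.108
grip_force: 81.1
```

```bash
python3 - <<'E'
from h import *
st()
c=np.array([.595,-.0306])
for cam in ('scene','top'):
  bot.read_camera(cam)
  for d in bot.spot_point(cam,'mark')[:2]:
    m=ray(cam,d['pixel'],.074);print('mark',d['conf'],d['pixel'],m,np.hypot(*(m[:2]-c)),np.degrees(np.arctan2(*(m[:2]-c)[::-1])))
s=bot.read_state();p=s['tool_pos'][:2]-c;print(np.hypot(*p),np.degrees(np.arctan2(p[1],p[0]))%360)
im=bot.read_camera('scene');cv2.imwrite('pics/s3.png',cv2.resize(im[160:250,165:265,::-1],None,fx=6,fy=6,interpolation=cv2.INTER_CUBIC))
d=[x for x in bot.regions_of('scene','pin') if abs(x['box'][0]-230)<15]
print([(x['box'],x['conf']) for x in d])
g=cv2.cvtColor(im,cv2.COLOR_RGB2GRAY)
for r in range(176,202): print(r,' '.join('%3d'%v for v in g[r,226:250]))
E
```

```text
16.375 [ 0.5425 -0.1247  0.0607] [8.100e-01 3.033e+00 2.000e-03] [2.9 5.2 5.2] 0.10840704531797847 81.05802402409608 [-0.27  0.21  2.01  0.    0.92 -1.32]
mark 0.95 [215.4, 181.5] [ 0.70478468 -0.0492821   0.074     ] 0.11136290880702603 -9.657533635069582
mark 0.53 [248.2, 334.4] [0.54800533 0.3195239  0.074     ] 0.3532637015318419 97.64472004343467
mark 0.57 [137.3, 290.7] [ 0.69974876 -0.05335809  0.074     ] 0.10719250205947417 -12.25778332069746
mark 0.56 [252.2, 361.3] [ 0.32945539 -0.27707416  0.074     ] 0.3623029825228441 -137.1330296806181
0.10773763695263525 240.84913552875526
[]
176 112 110 110 111 108 111 110 111 108 110 111 111 109 111 112 116 175 178 175  94  70 102 195 195
177 111 112 111 110 110 111 110 110 111 111 110 109 110 112 117 178 195 193 194 171  71  76 154 191
178 113 110 109 110 111 113 109 110 111 110 110 111 111 109 120 195 196 194 194 190 115  71 101 193
179 112 111 110 113 110 110 111 110 109 109 117 180 178 180 178 
[... 1535 characters left out ...]

195 143  46  34 106 169 188 191 193 186 103 101  80  76  84 102 104 113 107 113 220 227 226 226 226
196  78  40  42 102 105 136 173 194 192 173 110 105 103 104 108 110 105 109 139 226 227 227 225 225
197  52  30  65 105  73  86 108 121 138 174 172 108 108 110 110 112 112 149 212 225 226 226 226 226
198  38  27  93 177  73  75  76  75  87 112 135 152 172 172 174 177 165 214 225 226 225 227 227 225
199  31  46 116 192  95  74  76  76  78  77  86 106 133 173 196 194 167 227 225 226 226 226 225 226
200  28  92 181 192 102  74  74  77  76  76  74  75  84 107 135 131 112 152 183 207 227 226 226 226
201  72 180 198 193 125  74  74  77  75  79  72  76  77  77  82  80  87  97 114 134 167 208 226 226
```

View pics/s3.png

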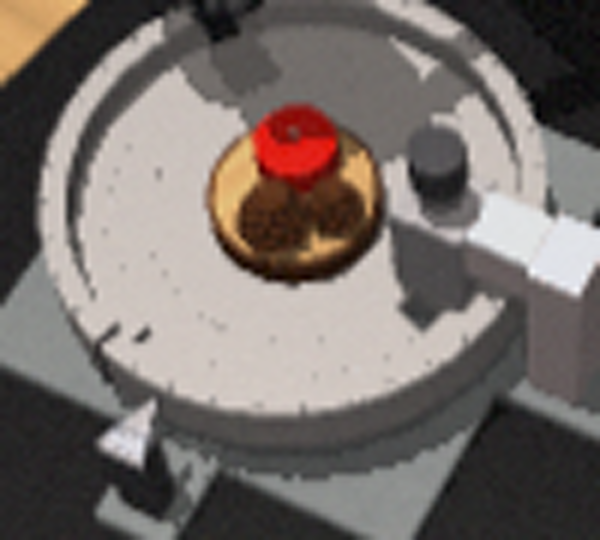

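Scene crop: the slot is half under the guide at ≈(420,318), the line is short of the pointer at ≈(345,105), and the pin is up (head top edge at scene row 181.5).

```bash
cat > chk.py <<'E'
from h import *
im=bot.read_camera('scene');g=cv2.cvtColor(im,cv2.COLOR_RGB2GRAY).astype(float)
w=g[174:198,233:242];e=[174+int(np.argmax(w[:,k]<97)) for k in range(9)]
s=bot.read_state();c=np.array([.595,-.0306]);p=s['tool_pos'][:2]-c;a=np.arctan2(p[1],p[0])
F=np.array(s['wrist_force']);t=np.array([-np.sin(a),np.cos(a)])
m=(w<97);print('t',s['time'],'ang',round(np.degrees(a)%360-180.1,2),'r',np.hypot(*p).round(4),'Ftan',(F[:2]@t).round(1),'F',F.round(1),'top',e,'row',round(np.mean(np.nonzero(m)[0])+174,2),g[178:192,238].astype(int))
E
python3 chk.py
```

```text
t 16.725 ang 60.75 r 0.1077 Ftan 1.0 F [3.7 4.6 3.8] top [183, 182, 181, 181, 182, 182, 182, 182, 183] row 187.86 [109 176 156 101  81  86  87  85  83  87  80  50  34  33]
```

Call:
{"api": "pendant", "payload": {"motion": [{"sx": -0.006,"sy": 0.0002,"yaw": -0.055},{"sx": -0.006,"sy": 0.0002,"yaw": -0.055},{}]}}

```text
time: 17.1
tool_pos: [0.5515, -0.1293, 0.0607]
tcp_rot: [-0.644, -3.074, -0.003]
wrist_force: [-2.3, 7.0, 11.0]
width: 0.114
grip_force: 81.4
```

```bash
python3 chk.py
```

```text
t 17.15 ang 66.08 r 0.1078 Ftan -4.6 F [-2.2  6.4 10. ] top [184, 183, 182, 182, 182, 182, 182, 182, 183] row 188.08 [119 179 157  99  85  84  84  85  84  87  80  51  33  30]
```

Call:
{"api": "pendant", "payload": {"motion": [{"sx": -0.0011,"sz": -0.001,"yaw": -0.01},{"sx": -0.0011,"yaw": -0.01},{"sx": -0.0011,"yaw": -0.01},{"sx": -0.0011,"yaw": -0.01}], "quiet": true}}

```text
ok
```

```bash
python3 chk.py
```

```text
t 17.7 ang 67.65 r 0.1079 Ftan -5.6 F [-2.8  7.9  8.8] top [184, 183, 182, 182, 182, 182, 182, 182, 183] row 188.08 [177 194 158 100  85  84  84  86  89  86  83  49  32  35]
```

Call:
{"api": "pendant", "payload": {"motion": [{"sx": -0.0011,"yaw": -0.01},{"sx": -0.0011,"yaw": -0.01}], "quiet": true}}

```text
ok
```

```bash
python3 chk.py
```

```text
t 18.0 ang 68.79 r 0.1079 Ftan -5.3 F [-3.   6.9  7.5] top [184, 183, 182, 182, 182, 182, 182, 182, 183] row 188.08 [179 195 155 100  85  83  85  86  84  86  83  52  35  31]
```

Call:
{"api": "pendant", "payload": {"motion": [{"sx": -0.0011,"yaw": -0.01},{"sx": -0.0011,"yaw": -0.01}], "quiet": true}}

```text
ok
```

```bash
python3 chk.py
```

```text
t 18.3 ang 69.94 r 0.1079 Ftan -5.2 F [-3.   6.9  9.4] top [184, 183, 182, 182, 182, 182, 182, 182, 183] row 188.08 [180 194 155 101  86  86  83  86  87  86  82  50  33  34]
```

Call:
{"api": "pendant", "payload": {"motion": [{"sx": -0.0011,"yaw": -0.01},{"sx": -0.0011,"yaw": -0.01}], "quiet": true}}

```text
ok
```

```bash
python3 chk.py
```

```text
t 18.6 ang 71.1 r 0.1079 Ftan -5.7 F [-3.6  7.1  7.9] top [184, 183, 182, 182, 182, 182, 182, 182, 183] row 188.08 [176 194 157 100  82  86  86  83  86  88  86  47  32  30]
```

Call:
{"api": "pendant", "payload": {"motion": [{"sx": -0.0011,"yaw": -0.01},{}], "quiet": true}}

```text
ok
```

```bash
python3 chk.py
```

```text
t 18.9 ang 71.68 r 0.1079 Ftan -4.7 F [-2.7  6.8  8.4] top [184, 183, 182, 182, 182, 182, 182, 182, 183] row 188.08 [179 196 155 101  82  86  86  85  88  87  84  49  34  31]
```

Call:
{"api": "pendant", "payload": {"motion": [{"sx": -0.0011,"yaw": -0.01},{}], "quiet": true}}

```text
ok
```

```bash
python3 chk.py
```

```text
t 19.2 ang 72.26 r 0.108 Ftan -6.2 F [-4.2  7.2  8.1] top [184, 183, 182, 182, 182, 182, 182, 182, 183] row 188.1 [179 195 155 100  84  82  85  84  88  86  86  49  34  36]
```

Call:
{"api": "pendant", "payload": {"motion": [{"sx": -0.0011,"yaw": -0.01},{}], "quiet": true}}

```text
ok
```

```bash
python3 chk.py
```

```text
t 19.5 ang 72.84 r 0.1079 Ftan -4.8 F [-2.9  7.   8.1] top [184, 183, 182, 182, 182, 182, 182, 182, 183] row 188.08 [180 194 156 102  82  80  83  85  84  86  84  50  29  29]
```

Call:
{"api": "pendant", "payload": {"motion": [{"sx": -0.0011,"yaw": -0.01},{}], "quiet": true}}

```text
ok
```

```bash
python3 chk.py
```

```text
t 19.8 ang 73.42 r 0.108 Ftan -4.7 F [-3.1  6.2  7.9] top [184, 183, 182, 182, 182, 182, 182, 182, 183] row 188.1 [179 193 152  99  84  83  84  85  86  88  85  51  33  36]
```

Call:
{"api": "pendant", "payload": {"motion": [{"sx": -0.0011,"yaw": -0.01},{}], "quiet": true}}

```text
ok
```

```bash
python3 chk.py
```

```text
t 20.1 ang 74.06 r 0.108 Ftan -5.1 F [-3.7  5.9  8.5] top [187, 184, 183, 183, 182, 182, 182, 183, 184] row 188.44 [180 196 197 140  90  84  84  83  84  86  87  76  47  34]
```

The pin has begun to drop onto its taper, so I continue in single small steps.

Call:
{"api": "pendant", "payload": {"motion": [{"sx": -0.0011,"yaw": -0.01},{}], "quiet": true}}

```text
ok
```

```bash
python3 chk.py
```

```text
t 20.4 ang 74.63 r 0.108 Ftan -4.2 F [-2.9  5.5  7.7] top [187, 185, 184, 183, 183, 183, 183, 183, 184] row 188.87 [180 197 197 175 110  83  84  84  82  84  85  89  58  34]
```

Call:
{"api": "pendant", "payload": {"motion": [{"sx": -0.0008,"yaw": -0.007},{}], "quiet": true}}

```text
ok
```

```bash
python3 chk.py
```

```text
t 20.7 ang 75.02 r 0.108 Ftan -4.4 F [-2.7  6.8  7.3] top [174, 187, 186, 185, 185, 185, 185, 185, 186] row 190.44 [177 196 196 195 195 157  98  83  85  85  86  87  87  87]
```

Call:
{"api": "pendant", "payload": {"motion": [{},{}], "quiet": true}}

```text
ok
```

```bash
python3 chk.py; python3 - <<'E'
from h import *
for f in (.034,.038,.042,.052): print(f,[np.round(proj('scene',(.5824,.0465,f+u)),2) for u in (.110,.086)])
E
```

```text
t 21.0 ang 75.0 r 0.108 Ftan -4.7 F [-3.1  6.4  8. ] top [174, 187, 186, 185, 185, 185, 185, 185, 186] row 190.38 [179 195 193 194 195 155 101  83  82  85  82  86  87  84]
0.034 [array([187.72, 237.93]), array([192.6, 238.3])]
0.038 [array([186.88, 237.87]), array([191.8 , 238.24])]
0.042 [array([186.04, 237.8 ]), array([190.99, 238.18])]
0.052 [array([183.91, 237.64]), array([188.96, 238.02])]
```

Call:
{"api": "pendant", "payload": {"motion": [{"sx": -0.0004,"yaw": -0.004},{}], "quiet": true}}

```text
ok
```

```bash
python3 chk.py; python3 - <<'E'
from h import *
g=cv2.cvtColor(bot.read_camera('scene'),cv2.COLOR_RGB2GRAY)
for r in range(182,202): print(r,' '.join('%3d'%v for v in g[r,226:250]))
E
```

```text
t 21.3 ang 75.18 r 0.108 Ftan -5.1 F [-3.5  6.9  8.6] top [174, 187, 186, 185, 185, 185, 185, 185, 186] row 190.44 [178 194 198 195 196 174 109  83  84  83  85  83  86  83]
182 113 110 111 111 109 113 115 181 198 197 194 195 194 191 195 196 193 198 196 193 194 193 176  76
183 110 111 110 109 118 181 181 195 195 196 174 156 173 174 195 194 195 197 194 196 196 198 193 114
184  95 116 177 180 181 197 196 195 196 152 113 100 110 114 126 157 196 195 174 196 197 194 195 177
185  83 178 198 195 196 195 196 194 152 103  85  84  81  84  82 103 157 197 187 197 195 193 194 190
186 104 154 195 195 194 196 194 171  98  85  86  84  82  83  83  83 104 152 197 195 195 195 195 192
187 156  98 197 196 196 197 195 132  84  82  84  82  84  83  83  83  88 130 197 192 196 197 198 195
188 169  75 154 195 197 196 191 103  86  82  86  83  84  83  81  84  86 131 194 196 195 195 196 196
189 164  94 110 196 196 200 191 103  85  83  85  85  86  84  83  81  79 121 191 193 195 195 197 197
190 120 100  92 197 197 196 192 110  66  84  85  86  86  84  87  76  51  95 192 193 193 173 199 198
191  88 108  79 145 198 196
[... 372 characters left out ...]

195  75  35  34 111 169 190 193 192 174  97  34  39  34  34  38  68 105 172 149 221 227 227 229 227
196  56  27  44 104 106 137 175 192 193 177 130  83  64  63  82 109 173 178 213 228 228 227 227 228
197  44  31  60 109  73  87 109 125 140 174 185 176 169 169 172 176 190 164 228 228 227 226 228 226
198  33  29  95 176  74  77  78  78  87 112 139 171 189 190 191 190 181 215 227 227 228 227 226 227
199  24  48 115 193  96  73  75  75  75  75  87 106 134 171 196 193 165 226 227 226 227 227 227 226
200  28  92 180 191 104  74  78  75  74  78  77  77  89 109 136 131 112 150 184 207 227 227 226 226
201  76 180 198 196 126  75  77  75  76  79  73  78  74  76  86  84  89  99 118 136 170 209 227 228
```

```bash
python3 - <<'E'
from h import *
t=np.linspace(0,2*np.pi,181)
for xy in [(.5824,.0465)]:
  for z in (.120,.124,.128):
    b=np.array([proj('scene',(xy[0]+.013*np.cos(a),xy[1]+.013*np.sin(a),z)) for a in t]);u=np.array([proj('scene',(xy[0]+.013*np.cos(a),xy[1]+.013*np.sin(a),z+.024)) for a in t])
    print(z,'bottom max row',b[:,0].max().round(2),'top min',u[:,0].min().round(2),'top front',u[:,0].max().round(2),'cols',b[:,1].min().round(1),b[:,1].max().round(1))
yaw=.154
for a in (-17,17):
  for b_ in (-17,17):
    v=np.array([a,78+b_])/1000;c=np.array([.5945,-.0306])
    w=c+np.array([np.cos(yaw)*v[0]-np.sin(yaw)*v[1],np.sin(yaw)*v[0]+np.cos(yaw)*v[1]])
    print('corner',a,b_,np.round(proj('scene',(*w,.12)),1))
E
```

```text
0.12 bottom max row 196.98 top min 183.34 top front 192.15 cols 233.2 243.4
0.124 bottom max row 196.18 top min 182.5 top front 191.33 cols 233.2 243.3
0.128 bottom max row 195.39 top min 181.65 top front 190.49 cols 233.1 243.3
corner -17 -17 [185.1 235.7]
corner -17 17 [190.2 247.2]
corner 17 -17 [195.1 229.2]
corner 17 17 [200.4 240.9]
```

Call:
{"api": "pendant", "payload": {"motion": [{"sx": -0.0006,"yaw": -0.006},{},{}], "quiet": true}}

```text
ok
```

```bash
python3 chk.py
```

```text
t 21.775 ang 75.52 r 0.108 Ftan -4.8 F [-3.5  5.7  8.2] top [174, 187, 186, 185, 185, 185, 185, 185, 186] row 190.44 [179 196 194 196 193 174 114  83  85  82  85  87  86  92]
```

Call:
{"api": "pendant", "payload": {"motion": [{"sx": -0.0005,"yaw": -0.005},{},{}], "quiet": true}}

```text
ok
```

```bash
python3 chk.py
```

```text
t 22.2 ang 75.78 r 0.108 Ftan -4.8 F [-3.4  6.2  8.5] top [174, 187, 185, 185, 185, 185, 185, 185, 186] row 190.38 [178 193 194 194 195 174 114  83  85  84  85  88  89  90]
```

Call:
{"api": "pendant", "payload": {"motion": [{},{},{}], "aperture": 0.4}}

```text
time: 22.58
tool_pos: [0.57, -0.1373, 0.0599]
tcp_rot: [-0.36, -3.12, 0.0]
wrist_force: [-0.7, 0.4, -0.0]
width: 0.4
grip_force: 0.0
```

Call:
{"api": "pendant", "payload": {"motion": [{"sz": -0.03},{"sz": -0.045},{"sz": -0.045},{},{}], "aperture": 0.4}}

```text
time: 23.2
tool_pos: [0.5701, -0.1371, 0.1798]
tcp_rot: [-0.36, -3.12, 0.0]
wrist_force: [-0.4, 0.9, -0.6]
width: 0.398
grip_force: 0.0
```

```bash
python3 chk.py; python3 - <<'E'
from h import *
s=bot.read_state();Rm=R.from_rotvec(s['tcp_rot']).as_matrix()
print(Rm.round(2),Rm.T@(np.array([.5826,.0468,.165])-s['tool_pos']))
bot.read_camera('scene')
for d in bot.spot_point('scene','mark')[:1]:
    m=ray('scene',d['pixel'],.074);print('mark',d['conf'],m)
for d in bot.spot_point('scene','pointer_tip')[:1]: print(ray('scene',d['pixel'],.074))
E
```

```text
t 23.25 ang 76.35 r 0.1094 Ftan -0.2 F [-0.1  0.4 -0.1] top [174, 187, 185, 184, 184, 185, 185, 185, 186] row 190.23 [108 109 108 109 114 154 109  81  83  85  84  86  86  88]
[[-0.97  0.23 -0.  ]
 [ 0.23  0.97  0.  ]
 [ 0.   -0.   -1.  ]] [0.02894902 0.18188954 0.01383705]
mark 0.97 [ 0.70240109 -0.01839399  0.074     ]
[ 0.71785775 -0.00794633  0.074     ]
```

Call:
{"api": "pendant", "payload": {"motion": [{"sx": 0.0095,"sy": 0.0606},{"sx": 0.0097,"sy": 0.0606},{"sx": 0.0097,"sy": 0.0606},{},{}], "aperture": 0}}

```text
time: 24.02
tool_pos: [0.5831, 0.0465, 0.1792]
tcp_rot: [-0.358, -3.119, 0.002]
wrist_force: [-0.4, -1.0, -0.3]
width: 0.002
grip_force: 0.0
```

Call:
{"api": "pendant", "payload": {"motion": [{"sz": 0.01},{"sz": 0.01},{"sz": 0.005},{}]}}

```text
time: 24.52
tool_pos: [0.5831, 0.0459, 0.1543]
tcp_rot: [-0.361, -3.119, 0.0]
wrist_force: [-0.6, 0.3, 0.0]
width: -0.001
grip_force: 0.0
```

Call:
{"api": "pendant", "payload": {"motion": [{"sz": 0.004},{}]}}

```text
time: 24.78
tool_pos: [0.5837, 0.0465, 0.1512]
tcp_rot: [-0.36, -3.121, 0.0]
wrist_force: [-0.4, -0.2, 0.8]
width: -0.001
grip_force: 0.0
```

Call:
{"api": "pendant", "payload": {"motion": [{"sz": 0.002},{},{}]}}

```text
time: 25.15
tool_pos: [0.5838, 0.0466, 0.1494]
tcp_rot: [0.36, 3.121, 0.0]
wrist_force: [1.1, -0.2, 0.5]
width: -0.003
grip_force: 0.0
```

Call:
{"api": "pendant", "payload": {"motion": [{"sz": 0.001},{},{}]}}

```text
time: 25.52
tool_pos: [0.5837, 0.0465, 0.1483]
tcp_rot: [0.36, 3.121, -0.0]
wrist_force: [-0.8, -0.2, 0.4]
width: -0.001
grip_force: 0.0
```

Call:
{"api": "pendant", "payload": {"motion": [{"sz": 0.001},{},{}]}}

```text
time: 25.9
tool_pos: [0.5837, 0.0465, 0.1472]
tcp_rot: [-0.36, -3.121, -0.0]
wrist_force: [-0.3, -0.0, 0.4]
width: -0.004
grip_force: 0.0
```

Call:
{"api": "pendant", "payload": {"motion": [{"sz": 0.001},{},{}]}}

```text
time: 26.28
tool_pos: [0.5837, 0.0465, 0.1463]
tcp_rot: [-0.36, -3.121, 0.0]
wrist_force: [0.3, -0.6, 0.0]
width: -0.003
grip_force: 0.0
```

Already below 0.147 m with no contact. Two more touches.

Call:
{"api": "pendant", "payload": {"motion": [{"sz": 0.001},{},{}]}}

```text
time: 26.65
tool_pos: [0.5837, 0.0465, 0.1453]
tcp_rot: [-0.36, -3.121, -0.0]
wrist_force: [0.2, 1.0, -0.5]
width: -0.003
grip_force: 0.0
```

Call:
{"api": "pendant", "payload": {"motion": [{"sz": 0.001},{},{}]}}

```text
time: 27.02
tool_pos: [0.5837, 0.0465, 0.1443]
tcp_rot: [-0.36, -3.121, 0.0]
wrist_force: [-0.5, -0.2, -0.7]
width: -0.001
grip_force: 0.0
```

Call:
{"api": "pendant", "payload": {"motion": [{"sz": 0.001},{},{}]}}

```text
time: 27.4
tool_pos: [0.584, 0.0465, 0.1441]
tcp_rot: [0.36, 3.12, 0.0]
wrist_force: [-2.8, 0.3, 4.7]
width: -0.001
grip_force: 2.7
```

The fingertips touch the head at z = 0.144 m, which is exactly the home height. I'll lift off and hand in.

Call:
{"api": "pendant", "payload": {"motion": [{"sz": -0.02},{"sz": -0.04},{"sz": -0.05},{},{}]}}

```text
time: 28.02
tool_pos: [0.5838, 0.0465, 0.2539]
tcp_rot: [0.36, 3.12, 0.0]
wrist_force: [1.3, 0.7, -0.9]
width: 0.004
grip_force: 0.0
```

```bash
python3 chk.py; python3 -c "
from workcell import bot
print(bot.finish_job())"
```

```text
t 28.075 ang -81.36 r 0.078 Ftan -0.3 F [ 0.4 -1.  -0.3] top [188, 186, 185, 184, 184, 184, 184, 185, 185] row 190.03 [167 167 167 167 166 145  77  45  48  51  46  49  52  47]
the job is handed in; nothing more can be done
None
```

The job is handed in at 28 s: the wheel is turned with its line about 5 mm short of the pointer by the camera, and the steel index pin is through the slot with its head on the guide (fingertip contact at 0.144 m).

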